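Find the hidden child-safety catch and open the tablet caddy

ROBOT

A 6-joint arm with a two-finger parallel gripper is mounted at the origin on a cart in front of the work surface, level with it; the furniture and walls round the work are solid. World frame = base frame: x ahead of the robot, y to its left, z up, the work surface at z = 0. Lengths are in m, angles in degrees, forces in N, time in s.
With the tool pointing down it reaches from about 0.325 to 0.85 m from the base axis. Payload 15.5 kg.
Tool frame: the origin (TCP) lies midway between the tips of the shut fingers; the grasp point (between the pads) lies 19 mm behind it; z points along the fingers, y is the line along which they close (so a half turn about z gives the same grasp; the last joint's range is limited). The gripper opens to 91 mm and grips with 3 to 60 N. Pads are 32 mm wide; open, the fingers measure 118 mm over their backs; the gripper's body (76 mm by 178 mm) begins 60 mm behind the grasp point.
Start: joints at [-71.648, 28.281, 77.091, -0, 74.628, -5.472], TCP at [0.252, -0.572, 0.214] pointing down, gripper open.
Joint ranges: [-166.48, 166.48], [-47.26, 123.95], [12.59, 153.08], [-70.14, 250.14], [6.76, 159.57], [-176.63, 176.63]. Speed limits (degrees/s): [108.29, 108.29, 147.25, 172.46, 172.46, 172.46].

INTERFACE

Orientations are given as a 3x3 rotation matrix whose columns are the frame's x, y, z axes.
In Python, from bench import ctrl gives the robot as it stands. The module is installed in compiled form; this text tells all that it offers. Calls block until the motion is done:
- ctrl.goto(position, orientation): joint-space move of the TCP to a pose.
- ctrl.move_l(position, vel=0.15, ori=None, contact_N=None): straight line of the TCP; ori=None keeps the orientation; vel is the mean speed in m/s. With contact_N (N) it stops when the force on the tool has changed by that much, and returns True; else False.
- ctrl.movej(angles): joint-space move.
- ctrl.command_gripper(opening): opening from 0.0 (shut) to 1.0 (fully open); the grip force is fixed at half the most; returns when the fingers have stopped.
- ctrl.sleep(seconds).
- ctrl.ik(position, orientation): joint angles nearest the present ones, or None.
- ctrl.read_camera(name): name is "scene" or "side" or "wrist"; returns the picture (420x560x3 uint8, blue, green, red); there is no depth.
- ctrl.camera_params(name): a dict with "fx", "fy", "cx", "cy" (pixels), "pose" (4x4, takes a point from camera to world coordinates); the wrist camera has in their place "T_tool_cam" (4x4, takes a point from camera to tool coordinates, whose origin is the TCP and whose axes are the flange's). Camera axes: x right, y up, looking along -z (the intrinsics and any distortion apply to the point x, -y, -z); pixel columns grow to the right and rows downward; lengths in m; the calibration is good to about 2 mm. A picture is of the moment at which its call begins: read the wrist's pose just before it. camera_params takes no time and is no camera call.
A pose or a line that the arm cannot do raises ctrl.MotionError and nothing moves.
- ctrl.sign_off(): hands the job in; it is judged then, once.
Readings, each from a call of its own:
- ctrl.current_t(): time.
- ctrl.current_q(): joint angles.
- ctrl.current_dq(): joint speeds.
- ctrl.current_effort(): joint torques, N m.
- ctrl.current_tool_pos(): TCP position.
- ctrl.current_eef_rot(): TCP orientation.
- ctrl.current_contact_force(): force on the tool from outside, world axes, zero at the start.
- ctrl.current_wrist_torque(): the same for the moment, N m.
- ctrl.current_grip_width(): opening from 0.0 (shut) to 1.0 (fully open).
- ctrl.current_grasp_force(): force on a finger pad.
Only numpy, scipy, OpenCV 4.12 (cv2) and the standard library are available. Lean on these libraries where they do the work, as an engineer would, in place of code of your own. Each camera call takes 0.05 s, during which the arm holds its last target. There are 200 camera calls.

TASK

The white detergent-tablet caddy is shut by a child-safety catch hidden under one of the six identical square dimples in its flat grey top; the other five are rigid. Feel over the dimples with your fingertips, press the one that gives until the blue hatch pops up, then push the hatch back with your fingers until it stands fully open, upright or beyond, and leave it so. Do not grasp or lift anything, and leave the small things lying around where they are.

Things in the scene. Friction and masses are not known exactly. Their poses are not given: they have to be found in the camera images.
- caddy: White detergent-tablet caddy, fixed, 236 (x) x 200 (y) x 60 mm high (flat top 60 mm up); origin at the centre of its underside, z up, -x is its front. Yaw within 0.3 rad, so that the front faces the robot. The front of the top is a grey deck with six dimples; behind it a blue hatch lies flush over a well with tablets.
- deck (a point): Centre of the six square dimples, at top height, 50 mm in front of the caddy's origin; caddy's axes. Dimples are 48 x 48 mm, floors 1.5 mm below the top, centres at x = -29 and +29 mm from here, each at y = -58, 0 and +58 mm. All look the same: five floors are rigid, the sixth (any of them, new each time) is the catch.
- hatch_hinge (a point): Middle of the hatch's hinge line, at its far edge, 101 mm behind the caddy's origin and 4 mm below the top; the line runs along y. The blue hatch is 79 mm (x) x 178 mm (y) x 8 mm; shut, its front edge lies 79 mm in front of the hinge. Below the left end of its front edge (y = +64 to +88 mm) hangs a small claw, 17 mm; elsewhere its underside is smooth, but for a pusher rod at y = 0 near the hinge.
- catch (a joint): Travel of the hidden catch, m: 0 at rest, 0.007 fully down. A spring resists with 1.5 N at first and 5 N fully down and brings it back when let go; the hatch is freed when the catch is about 0.005 down. The number does not tell which dimple it is in.
- hatch (a joint): Angle of the blue hatch, rad: 0 shut and latched, 1.57 upright, 1.92 at its rear stop. Pressing the catch lets a spring pop it up to about 1.15 within a second, its front edge about 70 mm above the caddy's top; from there it turns against light friction (under 3 N at the front edge) and stays where it is left. Latched, it cannot be raised.
- peg_1: Brown wooden clothes peg lying on the worktop, 15 x 72 x 12 mm, loose; origin at the centre of its underside. A bystander.
- peg_2: Yellow clothes peg lying on the worktop, 15 x 72 x 12 mm, loose; origin at the centre of its underside. A bystander.
- marker: White marker pen with a green cap lying on the worktop left of the caddy, 17 x 135 x 16 mm, loose; origin at the centre of its underside. A bystander.
- stain_dropper: Small amber dropper bottle with a black top standing right of the caddy, 33 x 34 x 102 mm, loose; origin at the centre of its underside. A bystander.
- scrub_brush: Wooden scrubbing brush on its bristles, right of the caddy, 57 x 150 x 43 mm, loose; origin at the centre of its underside. A bystander.

How it is judged:
By the outcome, as a careful person would: the job done as asked, in the order asked, and still so for the second after the job is handed in, with the robot touching nothing.
It also fails if it takes over 56 s, if anything falls off the work surface, if the arm or the gripper's body presses on something with over 40 N, if the wrist force passes 120 N, or if a joint passes its speed limit or range.

## Working session

There is one attempt and no reset: what is moved stays moved. The work goes in short steps, each a Python script; the robot and the scene stay as the last script left them, time stands still between calls to the robot, and variables do not carry over. Pictures are saved under pics/ and viewed, at most 10 in all, crops included, and the job is handed in when it is done.

```bash
mkdir -p pics; python3 - <<'E'
from bench import ctrl
import cv2,numpy as np
np.set_printoptions(precision=4,suppress=True)
for n in("scene","side"):
    cv2.imwrite(f"pics/{n}0.png",ctrl.read_camera(n)); print(ctrl.camera_params(n))
print(ctrl.camera_params("wrist"),ctrl.current_eef_rot(),ctrl.current_t())
E
```

```text
{'fx': 381.15848175112967, 'fy': 381.15848175112967, 'cx': 280.3250687924251, 'cy': 215.23038642918308, 'pose': array([[-0.6527,  0.3162, -0.6885, -0.1789],
       [-0.7572, -0.3026,  0.5789,  0.5775],
       [-0.0253,  0.8991,  0.4369,  0.5001],
       [ 0.    ,  0.    ,  0.    ,  1.    ]])}
{'fx': 396.24871851792886, 'fy': 396.24871851792886, 'cx': 278.9144208710821, 'cy': 214.83077476630916, 'pose': array([[ 0.9866,  0.1093, -0.1211,  0.3401],
       [-0.1631,  0.6424, -0.7488, -0.8664],
       [-0.004 ,  0.7586,  0.6516,  0.8271],
       [ 0.    ,  0.    ,  0.    ,  1.    ]])}
{'fx': 333.1102967366873, 'fy': 333.1102967366873, 'cx': 283.2665891971505, 'cy': 207.22651307661127, 'T_tool_cam': array([[-0.0007,  0.9701,  0.2428,  0.0682],
       [ 1.    ,  0.0009, -0.0004,  0.0001],
       [-0.0006,  0.2428, -0.9701, -0.1707],
       [ 0.    ,  0.    ,  0.    ,  1.    ]])} [[ 0.9148  0.404  -0.0004]
 [ 0.404  -0.9148  0.001 ]
 [ 0.0001 -0.0011 -1.    ]] 0.1
```

View pics/scene0.png

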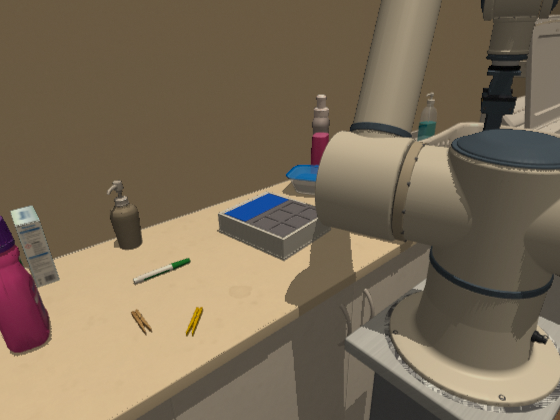

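View pics/side0.png

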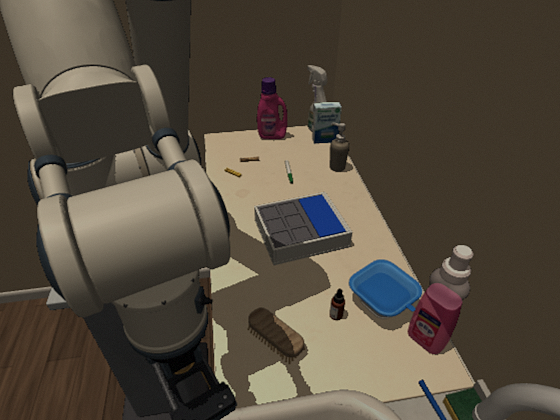

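The scene view shows the caddy near (270,220). In the side view its top corners are about (256,207), (325,196), (350,236) and (272,250). I'll take a rough fix from these, then look with the wrist camera from above.

```bash
cat > h.py <<'E'
from bench import ctrl
import cv2,numpy as np
np.set_printoptions(precision=4,suppress=True)
def ray(uv,p,T,z):
    d=np.array([(uv[0]-p['cx'])/p['fx'],-(uv[1]-p['cy'])/p['fy'],-1]); d=T[:3,:3]@d
    return T[:3,3]+d*(z-T[2,3])/d[2]
def down(yaw):  # tool x at yaw, z down
    c,s=np.cos(yaw),np.sin(yaw); return np.array([[c,s,0],[s,-c,0],[0,0,-1.]])
def wristT():
    T=np.eye(4);T[:3,:3]=ctrl.current_eef_rot();T[:3,3]=ctrl.current_tool_pos()
    return T@ctrl.camera_params("wrist")["T_tool_cam"]
E
python3 - <<'E'
from h import *
p=ctrl.camera_params("side")
P=[ray(u,p,p['pose'],.06) for u in[(256,207),(325,196),(350,236),(272,250)]]
print(np.array(P)); c=np.mean(P,0); print(c)
d=P[1]-P[0]+P[2]-P[3]; yaw=np.arctan2(d[1],d[0]); print(yaw)
R=down(0.)
pos=[c[0]-.12,c[1],.36]
q=ctrl.ik(pos,R);print(q)
ctrl.goto(pos,R)
T=wristT();np.save("T1.npy",T);im=ctrl.read_camera("wrist");cv2.imwrite("pics/w1.png",im);print(ctrl.current_t(),T)
E
```

```text
[[ 0.4199  0.063   0.06  ]
 [ 0.6403  0.0805  0.06  ]
 [ 0.6637 -0.1077  0.06  ]
 [ 0.4406 -0.1251  0.06  ]]
[ 0.5411 -0.0223  0.06  ]
0.0787282589591016
[-11.1589   3.8753  89.355   -0.      86.7697  78.8411]
2.275 [[-0.0012  0.9701  0.2427  0.4896]
 [-1.     -0.0014  0.0005 -0.0229]
 [ 0.0008 -0.2427  0.9701  0.5305]
 [ 0.      0.      0.      1.    ]]
```

View pics/w1.png

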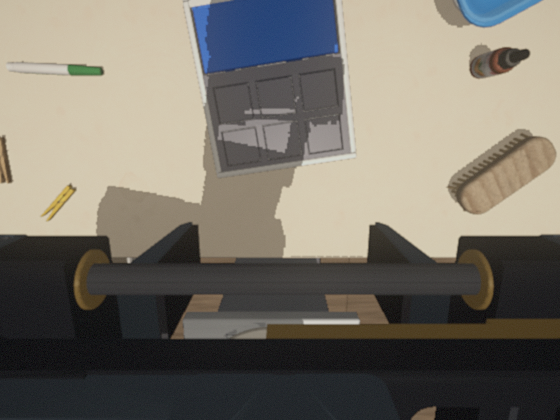

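The wrist view shows the caddy's front rim corners at (219,174) and (355,158), and the blue hatch's front corners at about (206,76) and (340,54). I'll fit the pose to these.

```bash
python3 - <<'E'
from h import *
from scipy.optimize import least_squares
p=ctrl.camera_params("wrist");T=np.load("T1.npy")
uv=[(219,174),(355,158),(206,76),(340,54)]
L=np.array([(-.118,.1),(-.118,-.1),(.022,.089),(.022,-.089)])
W=np.array([ray(u,p,T,.06)[:2] for u in uv])
def f(v):
    c,s=np.cos(v[2]),np.sin(v[2]); return (L@np.array([[c,s],[-s,c]])+v[:2]-W).ravel()
r=least_squares(f,[.54,-.02,.1]);print(r.x,r.fun.reshape(-1,2));np.save("pose.npy",r.x)
im=cv2.imread("pics/w1.png");x,y,a=r.x
def proj(l,z=.0585):
    w=np.array([x+np.cos(a)*l[0]-np.sin(a)*l[1],y+np.sin(a)*l[0]+np.cos(a)*l[1],z,1])
    c=np.linalg.inv(T)@w; return [p['cx']+p['fx']*c[0]/-c[2]-170, p['cy']-p['fy']*c[1]/-c[2]]
crop=cv2.resize(im[0:200,170:370],None,fx=3,fy=3)
for dx in(-.029,.029):
  for dy in(-.058,0,.058):
    q=np.array([proj((-.05+dx+i*.024,dy+j*.024)) for i,j in((1,1),(1,-1),(-1,-1),(-1,1))])*3
    cv2.polylines(crop,[q.astype(int)],True,(0,255,255),1)
q=np.array([proj(l,.06) for l in((-.118,.1),(-.118,-.1),(.118,-.1),(.118,.1))])*3
cv2.polylines(crop,[q.astype(int)],True,(0,0,255),1)
cv2.imwrite("pics/fit.png",crop)
E
```

```text
[ 0.5458 -0.0121  0.1344] [[-0.0052  0.003 ]
 [-0.0007 -0.0031]
 [ 0.0044 -0.    ]
 [ 0.0015  0.0001]]
```

View pics/fit.png

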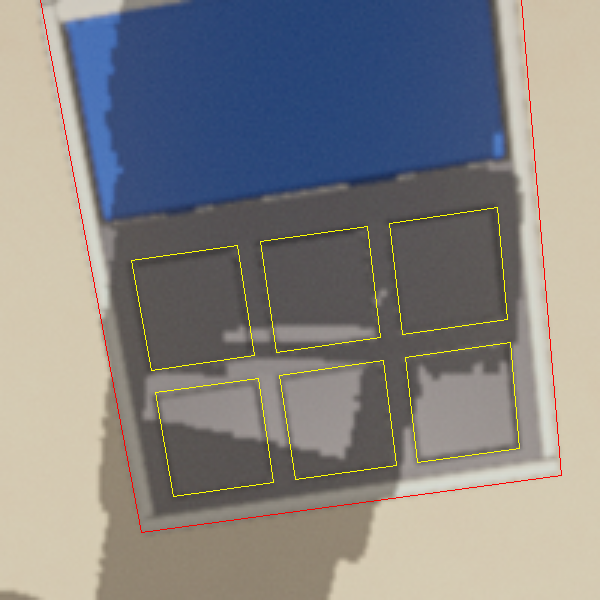

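The outlines match the dimples to within a few mm. Next I'll shut the fingers and probe each dimple, stopping at the one that gives.

```bash
cat >> h.py <<'E'
def loc(l,z):
    x,y,a=np.load("pose.npy"); return np.array([x+np.cos(a)*l[0]-np.sin(a)*l[1],y+np.sin(a)*l[0]+np.cos(a)*l[1],z])
E
python3 - <<'E'
from h import *
R=down(np.load("pose.npy")[2])
ctrl.command_gripper(0.)
D=[(-.079,.058),(-.079,0),(-.079,-.058),(-.021,-.058),(-.021,0),(-.021,.058)]
ctrl.goto(loc(D[0],.12),R)
for d in D:
    ctrl.move_l(loc(d,.072),.15,ori=R); ctrl.sleep(.15)
    hit=ctrl.move_l(loc(d,.050),.03,contact_N=10)
    z=ctrl.current_tool_pos()[2]; print(d,hit,z,ctrl.current_contact_force(),ctrl.current_t())
    if z<.0545:
        ctrl.sleep(.4); print("gave",ctrl.current_tool_pos(),ctrl.current_contact_force())
        ctrl.move_l(loc(d,.075),.1); break
    ctrl.move_l(loc(d,.072),.1)
ctrl.sleep(.8)
cv2.imwrite("pics/scene2.png",cv2.resize(ctrl.read_camera("scene")[140:280,180:360],None,fx=3,fy=3));cv2.imwrite("pics/side2.png",cv2.resize(ctrl.read_camera("side")[120:300,200:400],None,fx=3,fy=3));print(ctrl.current_t())
E
```

```text
(-0.079, 0.058) True 0.058730700908849666 [-2.8153  0.541  18.2391] 5.75
(-0.079, 0) True 0.051596088622841554 [-1.8882  0.4529 16.3311] 7.375
gave [ 0.4675 -0.0226  0.0516] [-1.1599  0.538  13.3234]
9.0583
```

View pics/side2.png

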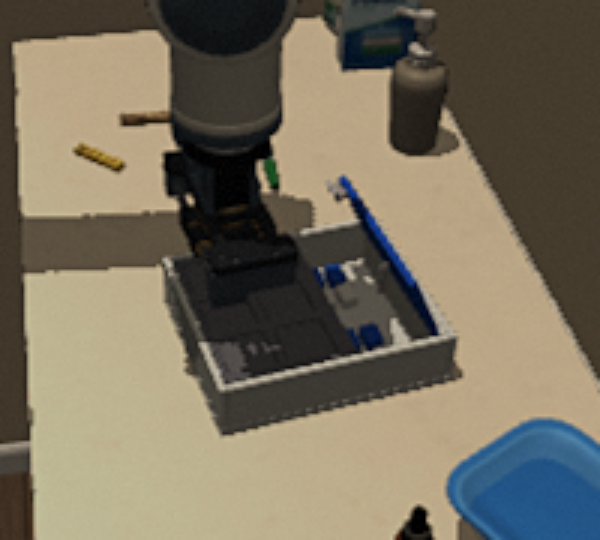

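View pics/scene2.png

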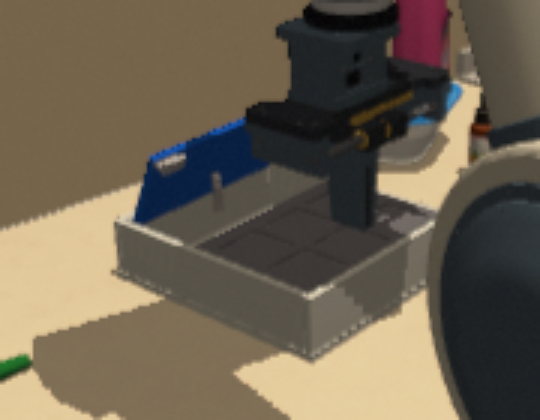

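The hatch has popped: in the side crop its raised edge runs from (345,180) to (435,330). I'll push it back at y = -30 mm, clear of the claw and the rod.

```bash
python3 - <<'E'
from h import *
ctrl.move_l(loc((-.06,-.03),.108),.12); ctrl.sleep(.15)
print(ctrl.move_l(loc((.098,-.03),.108),.05,contact_N=14),ctrl.current_contact_force(),ctrl.current_tool_pos(),loc((.098,-.03),.108))
ctrl.move_l(loc((-.04,-.03),.108),.1)
ctrl.move_l(loc((-.10,-.03),.25),.2); ctrl.sleep(.5)
cv2.imwrite("pics/side3.png",cv2.resize(ctrl.read_camera("side")[120:300,200:400],None,fx=3,fy=3));print(ctrl.current_t())
E
```

```text
False [-0.4458 -0.0539  0.9743] [ 0.6469 -0.0287  0.1081] [ 0.6469 -0.0287  0.108 ]
16.0667
```

View pics/side3.png

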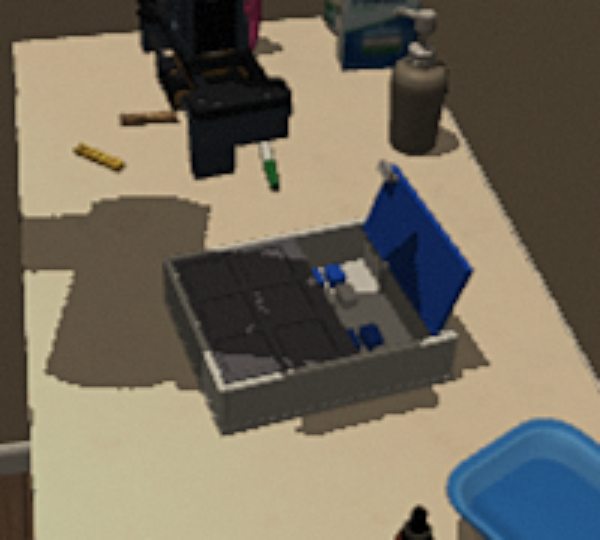

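The hatch now stands up, with its right end running from about (432,330) to (470,272) in the crop. I'll check the angle numerically against the projection.

```bash
python3 - <<'E'
from h import *
p=ctrl.camera_params("side");Ti=np.linalg.inv(p['pose'])
for a in(0,1.15,1.4,1.57,1.75,1.92):
  o=[]
  for y in(-.089,.089):
    r=.079
    c=Ti@np.r_[loc((.101-r*np.cos(a),y),.056+r*np.sin(a)),1]
    u=p['cx']+p['fx']*c[0]/-c[2];v=p['cy']-p['fy']*c[1]/-c[2]
    o+=[(u-200)*3,(v-120)*3]
  print(a,np.array(o))
E
```

```text
0 [359.     354.0208 295.9485 240.3236]
1.15 [412.465  285.5841 341.728  175.7802]
1.4 [432.3635 276.6844 359.5087 167.8761]
1.57 [446.1081 272.8577 371.9094 164.6593]
1.75 [460.2685 270.9257 384.7956 163.2877]
1.92 [472.8176 271.1446 396.3263 163.9396]
```

The observed corners, (470,272) and about (393,165), match an angle of about 1.88 rad, past upright. The arm is clear, so I'll hand in.

```bash
python3 -c "
from bench import ctrl
print(ctrl.sign_off())"
```

```text
the job is handed in; nothing more can be done
None
```

The catch was under the front-middle dimple; I pressed it, pushed the popped hatch back to about 1.88 rad (past upright), withdrew the arm and handed in at about 16 s of the 56 s allowed.

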